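# Swap the pipe stub and the belt pulley in the parts crate

### The job

In the wooden four-bay parts crate, the flanged pipe stub and the belt pulley in the two bays nearer the robot have been put back in each other's place: swap them. Park one of them in the empty steel pan on the bench meanwhile. Keep both parts upright, set them down rather than dropping them, and leave each standing flat in the bay where the other one was.

Things in the scene. Friction and masses are not known exactly. Their poses are not given: they have to be found in the camera images.
- crate: Open wooden crate, fixed, 276 x 276 x 30 mm high, divided by a cross into four square bays 114 mm wide inside. Origin: centre of its underside, z up. Bay centres at x = +-65, y = +-65 mm in its frame, bay floors at z = 10 mm, rims at z = 30 mm. The stub and pulley stand in the two bays at x = -65 mm (robot's side), either way round; two low steel parts (under 31 mm high) stay in the others.
- pan: Empty square pan of sheet steel, fixed on the bench left or right of the crate: 120 x 120 mm outside, 114 mm inside, 22 mm high. Origin: centre of its underside, z up; its floor lies at z = 3 mm. On the crate's other side stands an aluminium gearbox, 95 mm high.
- stub: Flanged steel pipe stub, 82 mm high, loose, about 0.55 kg: at the bottom a round flange 84 mm across, 13 mm thick, with four dark bolt holes; on it a plain round neck 46 mm across up to the top, closed but with a dark bore drawn on it. Origin: centre of its underside, z up along the neck. Grip the neck from above, 35 to 75 mm above the underside.
- pulley: Steel belt pulley, 70 mm high, loose, about 0.55 kg: at the bottom a grooved wheel 86 mm across, 28 mm thick; on it a slim round hub 36 mm across up to the top, closed but with a small dark bore drawn on it. Origin: centre of its underside, z up along the hub. Grip the hub from above, 45 to 65 mm above the underside.
There are look-alikes about, which are no part of the job. Leave any green look-alike of the stub alone.

How it is judged:
By the outcome, as a careful person would: the job done as asked, in the order asked, and still so for the second after the job is handed in, with the robot touching nothing.
It also fails if it takes over 72 s, if anything falls off the work surface, if the arm or the gripper's body presses on something with over 40 N, if the wrist force passes 120 N, or if a joint passes its speed limit or range.

### The arm

A 6-joint arm with a two-finger parallel gripper is mounted at the origin on the work surface. World frame = base frame: x ahead of the robot, y to its left, z up, the work surface at z = 0. Lengths are in mm, angles in rad, forces in N, time in s.
With the tool pointing down it reaches from about 325 to 900 mm from the base axis. Payload 3.5 kg.
Tool frame: the origin (TCP) lies at the very end of the fingers, on their centre line; the grasp point (between the pads) lies 19 mm behind it; z points along the fingers, y is the line along which they close (so a half turn about z gives the same grasp; the last joint's range is limited). The gripper opens to 85 mm and grips with 20 to 120 N. Pads are 22 mm wide; open, the fingers measure 114 mm over their backs; the gripper's body (76 mm by 85 mm) begins 54 mm behind the grasp point. The pads swing forward as they close: fully open they stand 13 mm farther back than shut.
Start: joints at [1.246, 0.276, -0.026, 1.268, 0, 1.467], TCP at [137.498, 609.685, 231.313] pointing down, gripper open.
Joint ranges: [-3.12, 3.12], [-0.85, 1.88], [-1.08, 1.24], [-1.95, 2.15], [-1.57, 1.53], [-3.14, 3.14]. Speed limits (rad/s): [2.57, 2.57, 3.14, 3.14, 3.14, 3.14].

### API

Orientations are given as [roll, pitch, yaw] about the fixed x, y, z axes, in that order (R = Rz(yaw) Ry(pitch) Rx(roll)).
In Python, from bench import robot, optics gives the robot as it stands.
- The arm moves only by the tool step_arm, never from a script. Its argument "increments" is a list of rows, each an object of numbers: "fingers": the gripper command: -1 is fully open, 1 is shut, values between are in proportion; "dx", "dy", "dz": the shift along the tool's x, y, z in mm; "ax", "ay", "az": the turn, a rotation vector about the tool's x, y, z in degrees. A call has exactly 10 rows; each row shifts and turns the commanded pose from where the row before left it, along the tool's axes as they then stand; what a row does not reach is not made up. A row lasts 1/8 s, in which the tool goes at most 62.5 mm and 10.7 degrees, less where a joint would pass 70% of its speed; a pose out of reach is approached as far as the arm can. A call with a gripper value outside its range is refused whole. The fingers move at their own pace and stop on an object; the grip force is fixed at half the most. Time passes only in rows, so rows that do not move let the fingers close, or fill a call up. It gives the time, the measured TCP pose, the force, the opening and the grip force at its end, in the units of the state.
- robot.read_state(): the state, without advancing time (a new reading comes with each control period).
- optics.grab_frame(name): name is "side" or "top"; returns (picture, depth): 420x560x3 uint8, blue, green, red; 420x560 float32, mm along the optical axis (not along the pixel's ray), 0 where there is no reading.
- optics.camera_model(name): a dict with "vertical_fov" (degrees; the focal length in pixels is half the picture's height over the tangent of half this angle, whatever the lens; pixels are square), "cx", "cy" (the principal point, pixels), "extrinsics" (4x4, takes a point from camera to world coordinates). Camera axes: x right, y up, looking along -z (the intrinsics and any distortion apply to the point x, -y, -z); pixel columns grow to the right and rows downward; lengths in mm; the calibration is good to about 2 mm. A picture is of the moment at which its call begins. camera_model takes no time and is no camera call.
- robot.hand_in(): hands the job in; it is judged then, once.
The state is a dict: "time": time; "qpos": joint angles; "joint_vel": joint speeds; "joint_torque": joint torques, N m; "position": TCP position; "tool_rot": TCP orientation; "wrist_force": force on the tool from outside, world axes, zero at the start; "wrist_torque": the same for the moment, N m; "opening": opening from 0.0 (shut) to 1.0 (fully open); "finger_force": force on a finger pad.
Only numpy, scipy, OpenCV 4.12 (cv2) and the standard library are available. Lean on these libraries where they do the work, as an engineer would, in place of code of your own. Each camera call takes 0.05 s, during which the arm holds its last target. There are 200 camera calls.

## Working session

There is one attempt and no reset: what is moved stays moved. The work goes in short steps, Python scripts to look and compute and a tool call to move; the robot and the scene stay as the last step left them, time stands still between calls to the robot, and variables do not carry over. Pictures are saved under pics/ and viewed, at most 10 in all, crops included, and the job is handed in when it is done.

Besides the shell and the picture viewer there is one more tool, called as name([rows], argument=value, ...), one row to a line, values as JSON. step_arm: Moves the arm, as the interface text tells. Its arguments: {"type":"object","properties":{"increments":{"type":"array","items":{"type":"object","properties":{"fingers":{"type":"number"},"dx":{"type":"number"},"dy":{"type":"number"},"dz":{"type":"number"},"ax":{"type":"number"},"ay":{"type":"number"},"az":{"type":"number"}}}}},"required":["increments"]}

```bash
ls; mkdir -p pics; python3 - <<'E'
from bench import robot, optics
import cv2, numpy as np
for n in("top","side"):
    p,d=optics.grab_frame(n); cv2.imwrite(f"pics/{n}0.png",p); np.save(f"{n}0.npy",d)
    m=optics.camera_model(n); print(n,m)
s=robot.read_state(); print(s['time'],s['position'],s['tool_rot'],s['opening'])
E
```

```text
pics
top {'vertical_fov': 57.39064844598454, 'cx': 279.55321006728315, 'cy': 213.8537037391006, 'extrinsics': array([[-6.54056167e-03,  9.98320475e-01, -5.75625705e-02,
         4.68146255e+02],
       [-9.99275485e-01, -4.36683901e-03,  3.78078694e-02,
         3.00308564e+01],
       [ 3.74930036e-02,  5.77681503e-02,  9.97625739e-01,
         9.58600925e+02],
       [ 0.00000000e+00,  0.00000000e+00,  0.00000000e+00,
         1.00000000e+00]])}
side {'vertical_fov': 52.823721541235315, 'cx': 286.16330225194537, 'cy': 215.0179182456424, 'extrinsics': array([[ 8.53229247e-01,  3.29636528e-01, -4.04152955e-01,
         1.21611753e+02],
       [-5.21325167e-01,  5.61099836e-01, -6.42951821e-01,
        -6.50029257e+02],
       [ 1.48297508e-02,  7.59280405e-01,  6.50594609e-01,
         7.19321069e+02],
       [ 0.00000000e+00,  0.00000000e+00,  0.00000000e+00,
         1.00000000e+00]])}
0.1 [137.27400617 609.02948369 230.26186229] [-3.13958616e+00 -2.50290322e-04  2.91980280e+00] 0.9978268768854308
```

View pics/top0.png

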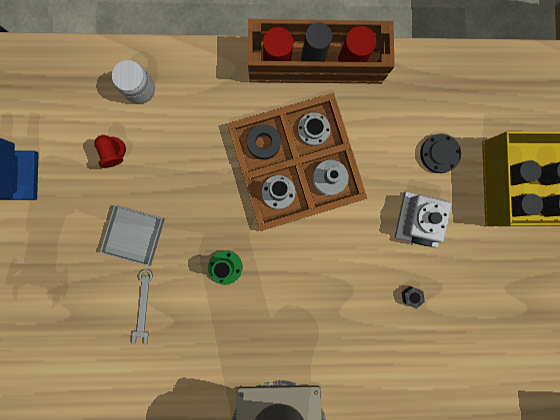

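View pics/side0.png

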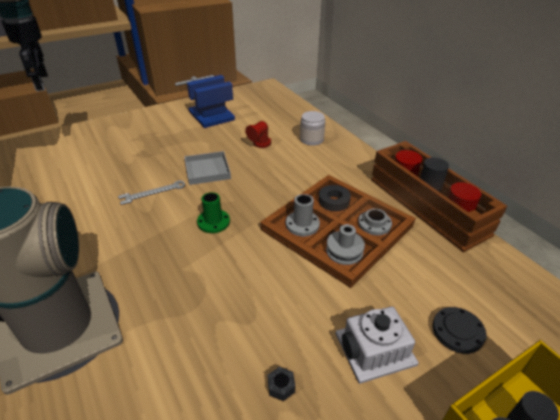

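```bash
cat > h.py <<'E'
from bench import robot, optics
import cv2, numpy as np
def ray(n,u,v):
    m=optics.camera_model(n); f=210/np.tan(np.radians(m['vertical_fov']/2)); E=m['extrinsics']
    return E, np.stack([(np.asarray(u,float)-m['cx'])/f,-(np.asarray(v,float)-m['cy'])/f,-np.ones(np.shape(u))],-1)
def atz(n,u,v,z):
    E,r=ray(n,u,v); w=r@E[:3,:3].T; o=E[:3,3]
    return o+w*((z-o[2])/w[...,2])[...,None]
def cloud(n,d):
    v,u=np.mgrid[:d.shape[0],:d.shape[1]]; E,r=ray(n,u,v)
    return (r*d[...,None])@E[:3,:3].T+E[:3,3]
def proj(n,P):
    m=optics.camera_model(n); f=210/np.tan(np.radians(m['vertical_fov']/2)); E=m['extrinsics']
    c=(np.asarray(P,float)-E[:3,3])@E[:3,:3]
    return np.stack([m['cx']+f*c[...,0]/-c[...,2], m['cy']-f*c[...,1]/-c[...,2]],-1)
E
python3 - <<'E'
from h import *
p=cv2.imread("pics/top0.png")
cv2.imwrite("pics/crate.png",cv2.resize(p[88:236,215:372],None,fx=4,fy=4,interpolation=cv2.INTER_CUBIC))
cv2.imwrite("pics/pan.png",cv2.resize(p[198:278,90:175],None,fx=6,fy=6,interpolation=cv2.INTER_CUBIC))
d=np.load("top0.npy"); C=cloud("top",d)
print("table z",[np.round(C[v,u],1) for u,v in((200,330),(350,300),(200,110),(400,110))])
for n,u,v in(("stub",278,189),("pulley",332,174),("green",222,269),("pan",131,235),("gear",432,217)):
    P=C[v-14:v+15,u-14:u+15].reshape(-1,3); zt=np.percentile(P[:,2],97)
    T=P[abs(P[:,2]-zt)<5]; print(n,"ztop",zt.round(1),"n",len(T),"mean",T.mean(0).round(1),"mid",((T.min(0)+T.max(0))/2).round(1), np.ptp(T,axis=0).round(1))
E
```

```text
table z [array([239.7, 190.3,  -1.9]), array([ 307.4, -181. ,   -2.6]), array([787.4, 193.2,  -1.3]), array([ 7.901e+02, -3.185e+02, -2.000e-01])]
stub ztop 93.2 n 288 mean [577.5  -1.5  91. ] mid [578.3  -2.1  91.5] [43.8 41.2  6.5]
pulley ztop 80.6 n 179 mean [ 611.9 -129.8   78.9] mid [ 611.4 -129.8   79.6] [32.8 35.4  7.6]
green ztop 83.2 n 305 mean [393.9 129.2  81. ] mid [393.3 129.1  81.7] [43.1 43.2  6.6]
pan ztop 4.6 n 731 mean [473.1 358.8   1.9] mid [472.9 359.4   3.2] [69.1 69.2  7.3]
gear ztop 95.5 n 110 mean [ 508.9 -361.1   94. ] mid [ 508.2 -361.1   93.9] [25.5 26.9  6.5]
```

View pics/crate.png

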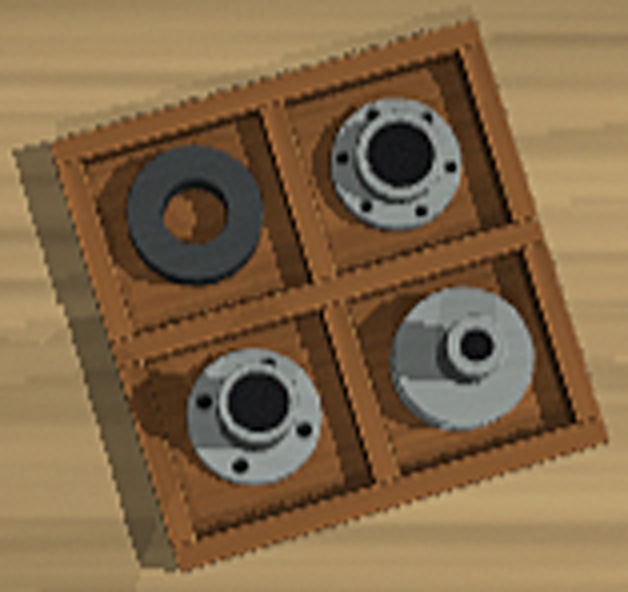

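View pics/pan.png

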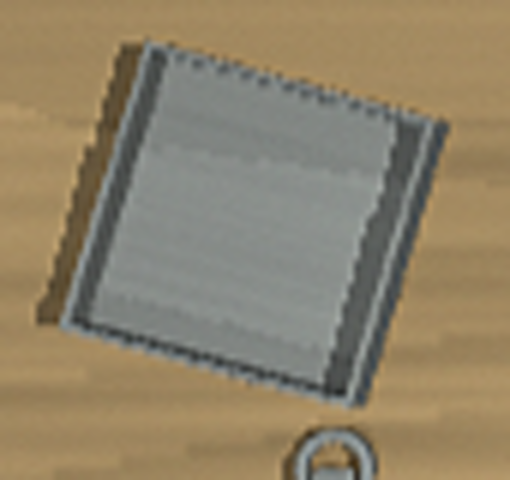

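```bash
cat >> h.py <<'E'
def square(P,s):
    c=P.mean(0)[:2]; a=np.array([P[i,:2]-c for i in range(4)])
    yaw=np.degrees(np.arctan2(a[:,1],a[:,0])); return c,yaw,[np.linalg.norm(P[i,:2]-P[i-1,:2]).round(1) for i in range(4)]
E
python3 - <<'E'
from h import *
q=np.array([(55,143),(473,20),(607,440),(180,570)])/4+[214.6,87.6]
P=atz("top",q[:,0],q[:,1],30); print("crate",P.round(1),square(P,276))
print("cross",atz("top",333/4+214.6,288/4+87.6,30))
q=np.array([(148,43),(436,120),(353,402),(64,323)])/6+[89.6,197.6]
P=atz("top",q[:,0],q[:,1],22); print("pan",P.round(1),square(P,120))
C=cloud("top",np.load("top0.npy"))
D=C[88:240,205:375].reshape(-1,3); m=(D[:,2]>24)&(D[:,2]<34)
print(cv2.minAreaRect(D[m][:,:2].astype(np.float32)),m.sum())
D=C[198:275,90:170].reshape(-1,3); m=(D[:,2]>14)&(D[:,2]<26)
print(cv2.minAreaRect(D[m][:,:2].astype(np.float32)),m.sum())
# side camera depth
S=cloud("side",np.load("side0.npy")).reshape(-1,3)
for n,c,z0 in(("stub",(577.5,-1.5),92),("pulley",(612,-130),80),("green",(394,129),82)):
    m=(np.hypot(S[:,0]-c[0],S[:,1]-c[1])<32)&(abs(S[:,2]-z0)<5); T=S[m]
    print(n,m.sum(),((T.min(0)+T.max(0))/2).round(1),np.ptp(T,axis=0).round(1),T.mean(0).round(1))
# top dark bore centers
for n,u,v in(("stub",258,402),("pulley",476,344)):
    print(n,atz("top",u/4+214.6,v/4+87.6,92 if n=="stub" else 80).round(1))
# heights near
for u,v in((278,189),(332,174)): print(C[v,u])
E
```

```text
crate [[ 744.1  118.8   30. ]
 [ 822.9 -139.7   30. ]
 [ 560.7 -218.5   30. ]
 [ 482.6   43.3   30. ]] (array([652.60404503, -49.00722072]), array([  61.3872192 ,  -28.02299129, -118.46077346,  151.48803778]), [np.float64(272.2), np.float64(270.2), np.float64(273.8), np.float64(273.2)])
cross [654.70799848 -50.90355174  30.        ]
pan [[545.9 393.2  22. ]
 [514.4 278.4  22. ]
 [401.7 310.   22. ]
 [434.  424.2  22. ]] (array([473.98864677, 351.44854144]), array([  30.1688414 ,  -61.0787374 , -150.16239797,  118.77148379]), [np.float64(116.0), np.float64(119.1), np.float64(117.0), np.float64(118.7)])
((654.189208984375, -48.722686767578125), (276.7894287109375, 276.18157958984375), 16.67853355407715) 4481
((473.76513671875, 353.4417419433594), (121.57186126708984, 120.28031158447266), 74.51593780517578) 353
stub 199 [576.8  -4.5  91. ] [45.4 45.7  7.9] [575.4  -5.9  91.4]
pulley 152 [ 611.3 -131.5   79.4] [35.3 34.7  7.8] [ 609.9 -132.6   79.4]
green 195 [393.4 127.3  81. ] [45.4 45.9  7.4] [391.9 125.3  81.5]
stub [576.8  -2.2  92. ]
pulley [ 611.9 -129.5   80. ]
[5.74755770e+02 3.44529976e-01 9.18330317e+01]
[ 610.78915106 -125.50271952   81.17605246]
```

step_arm([
  {"az": -6.35, "fingers": -1},
  {"az": -6.35, "fingers": -1},
  {"dx": -27, "dy": -38, "fingers": -1},
  {"dx": -27, "dy": -38, "fingers": -1},
  {"dx": -27, "dy": -38, "fingers": -1},
  {"dx": -27, "dy": -38, "fingers": -1},
  {"dx": -27, "dy": -38, "fingers": -1},
  {"dx": -27, "dy": -38, "fingers": -1},
  {"dx": -27, "dy": -38, "fingers": -1},
  {"dx": -27, "dy": -38, "fingers": -1},
])

```text
$.increments[0]: bad value
```

step_arm([
  {"dx": 0, "dy": 0, "dz": 0, "ax": 0, "ay": 0, "az": -6.35, "fingers": -1},
  {"dx": 0, "dy": 0, "dz": 0, "ax": 0, "ay": 0, "az": -6.35, "fingers": -1},
  {"dx": -27, "dy": -38, "dz": 0, "ax": 0, "ay": 0, "az": 0, "fingers": -1},
  {"dx": -27, "dy": -38, "dz": 0, "ax": 0, "ay": 0, "az": 0, "fingers": -1},
  {"dx": -27, "dy": -38, "dz": 0, "ax": 0, "ay": 0, "az": 0, "fingers": -1},
  {"dx": -27, "dy": -38, "dz": 0, "ax": 0, "ay": 0, "az": 0, "fingers": -1},
  {"dx": -27, "dy": -38, "dz": 0, "ax": 0, "ay": 0, "az": 0, "fingers": -1},
  {"dx": -27, "dy": -38, "dz": 0, "ax": 0, "ay": 0, "az": 0, "fingers": -1},
  {"dx": -27, "dy": -38, "dz": 0, "ax": 0, "ay": 0, "az": 0, "fingers": -1},
  {"dx": -27, "dy": -38, "dz": 0, "ax": 0, "ay": 0, "az": 0, "fingers": -1},
])

```text
time: 1.35
position: [353.8, 304.2, 231.0]
tool_rot: [-3.141, -0.0, -3.142]
wrist_force: [0.5, -0.2, 0.7]
opening: 0.997
finger_force: 0.0
```

step_arm([
  {"dx": -25, "dy": -34, "dz": 12, "ax": 0, "ay": 0, "az": 0, "fingers": -1},
  {"dx": -25, "dy": -34, "dz": 12, "ax": 0, "ay": 0, "az": 0, "fingers": -1},
  {"dx": -25, "dy": -34, "dz": 12, "ax": 0, "ay": 0, "az": 0, "fingers": -1},
  {"dx": -25, "dy": -34, "dz": 12, "ax": 0, "ay": 0, "az": 0, "fingers": -1},
  {"dx": -25, "dy": -34, "dz": 12, "ax": 0, "ay": 0, "az": 0, "fingers": -1},
  {"dx": -25, "dy": -34, "dz": 12, "ax": 0, "ay": 0, "az": 0, "fingers": -1},
  {"dx": -25, "dy": -34, "dz": 12, "ax": 0, "ay": 0, "az": 0, "fingers": -1},
  {"dx": -25, "dy": -34, "dz": 12, "ax": 0, "ay": 0, "az": 0, "fingers": -1},
  {"dx": -23.5, "dy": -37, "dz": 12, "ax": 0, "ay": 0, "az": 0, "fingers": -1},
  {"dx": 0, "dy": 0, "dz": 0, "ax": 0, "ay": 0, "az": 0, "fingers": -1},
])

```text
time: 2.6
position: [577.5, -5.7, 121.8]
tool_rot: [-3.141, -0.002, 3.138]
wrist_force: [-0.8, 0.6, 0.4]
opening: 0.998
finger_force: 0.0
```

```bash
python3 - <<'E'
from h import *
print(robot.read_state()['position'])
p,d=optics.grab_frame("side"); cv2.imwrite("pics/s1.png",cv2.resize(p[120:300,220:440],None,fx=3,fy=3,interpolation=cv2.INTER_CUBIC))
E
```

```text
[577.49455406  -5.67602046 121.8266991 ]
```

View pics/s1.png

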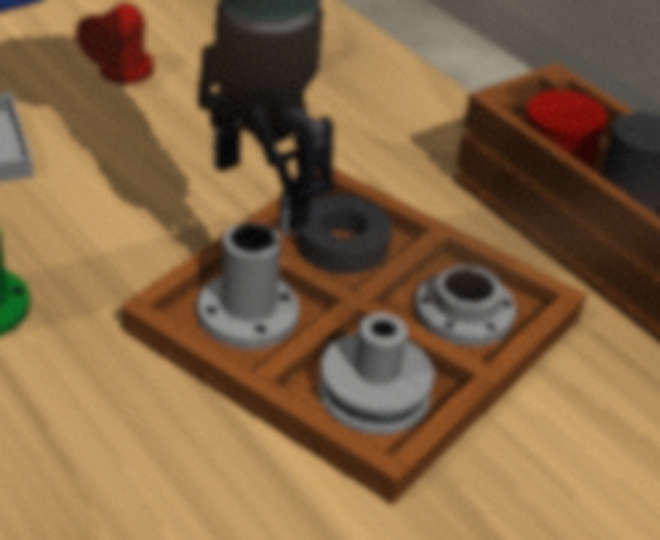

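```bash
python3 - <<'E'
from h import *
q=proj("side",[(577.5,-5.7+42,135),(577.5,-5.7-42,135),(577,-3,92),(611.5,-130,80)]); print(((q-[220,120])*3).round())
E
```

```text
[[227. 169.]
 [287. 226.]
 [251. 239.]
 [382. 328.]]
```

step_arm([
  {"dx": 0, "dy": 2, "dz": 10, "ax": 0, "ay": 0, "az": 0, "fingers": -1},
  {"dx": 0, "dy": 0, "dz": 10, "ax": 0, "ay": 0, "az": 0, "fingers": -1},
  {"dx": 0, "dy": 0, "dz": 10, "ax": 0, "ay": 0, "az": 0, "fingers": -1},
  {"dx": 0, "dy": 0, "dz": 10, "ax": 0, "ay": 0, "az": 0, "fingers": -1},
  {"dx": 0, "dy": 0, "dz": 10, "ax": 0, "ay": 0, "az": 0, "fingers": -1},
  {"dx": 0, "dy": 0, "dz": 10, "ax": 0, "ay": 0, "az": 0, "fingers": -1},
  {"dx": 0, "dy": 0, "dz": 10, "ax": 0, "ay": 0, "az": 0, "fingers": -1},
  {"dx": 0, "dy": 0, "dz": 8, "ax": 0, "ay": 0, "az": 0, "fingers": -1},
  {"dx": 0, "dy": 0, "dz": 0, "ax": 0, "ay": 0, "az": 0, "fingers": -1},
  {"dx": 0, "dy": 0, "dz": 0, "ax": 0, "ay": 0, "az": 0, "fingers": 0},
])

```text
time: 3.9
position: [577.2, -1.4, 45.6]
tool_rot: [-3.142, 0.001, 3.141]
wrist_force: [0.1, -0.3, -0.1]
opening: 0.819
finger_force: 0.0
```

step_arm([
  {"dx": 0, "dy": 0, "dz": 0, "ax": 0, "ay": 0, "az": 0, "fingers": 1},
  {"dx": 0, "dy": 0, "dz": 0, "ax": 0, "ay": 0, "az": 0, "fingers": 1},
  {"dx": 0, "dy": 0, "dz": 0, "ax": 0, "ay": 0, "az": 0, "fingers": 1},
  {"dx": 0, "dy": 0, "dz": 0, "ax": 0, "ay": 0, "az": 0, "fingers": 1},
  {"dx": 0, "dy": 0, "dz": 0, "ax": 0, "ay": 0, "az": 0, "fingers": 1},
  {"dx": 0, "dy": 0, "dz": 0, "ax": 0, "ay": 0, "az": 0, "fingers": 1},
  {"dx": 0, "dy": 0, "dz": 0, "ax": 0, "ay": 0, "az": 0, "fingers": 1},
  {"dx": 0, "dy": 0, "dz": 0, "ax": 0, "ay": 0, "az": 0, "fingers": 1},
  {"dx": 0, "dy": 0, "dz": 0, "ax": 0, "ay": 0, "az": 0, "fingers": 1},
  {"dx": 0, "dy": 0, "dz": 0, "ax": 0, "ay": 0, "az": 0, "fingers": 1},
])

```text
time: 5.15
position: [577.6, -1.2, 46.1]
tool_rot: [3.141, 0.001, -3.142]
wrist_force: [0.4, 1.3, 5.6]
opening: 0.523
finger_force: 62.1
```

step_arm([
  {"dx": 0, "dy": 0, "dz": -4, "ax": 0, "ay": 0, "az": 0, "fingers": 1},
  {"dx": 0, "dy": 0, "dz": -6, "ax": 0, "ay": 0, "az": 0, "fingers": 1},
  {"dx": 0, "dy": 0, "dz": -8, "ax": 0, "ay": 0, "az": 0, "fingers": 1},
  {"dx": 0, "dy": 0, "dz": -8, "ax": 0, "ay": 0, "az": 0, "fingers": 1},
  {"dx": 0, "dy": 0, "dz": -8, "ax": 0, "ay": 0, "az": 0, "fingers": 1},
  {"dx": 0, "dy": 0, "dz": -8, "ax": 0, "ay": 0, "az": 0, "fingers": 1},
  {"dx": 0, "dy": 0, "dz": -8, "ax": 0, "ay": 0, "az": 0, "fingers": 1},
  {"dx": 0, "dy": 0, "dz": -8, "ax": 0, "ay": 0, "az": 0, "fingers": 1},
  {"dx": 0, "dy": 0, "dz": -6, "ax": 0, "ay": 0, "az": 0, "fingers": 1},
  {"dx": 0, "dy": 0, "dz": -6, "ax": 0, "ay": 0, "az": 0, "fingers": 1},
])

```text
time: 6.4
position: [576.8, -1.4, 115.6]
tool_rot: [3.142, -0.0, 3.142]
wrist_force: [0.2, 0.0, -5.7]
opening: 0.525
finger_force: 61.9
```

step_arm([
  {"dx": 2.9, "dy": 10, "dz": 0, "ax": 0, "ay": 0, "az": 0, "fingers": 1},
  {"dx": 5.8, "dy": 20, "dz": 0, "ax": 0, "ay": 0, "az": 0, "fingers": 1},
  {"dx": 7.6, "dy": 26, "dz": 0, "ax": 0, "ay": 0, "az": 0, "fingers": 1},
  {"dx": 7.6, "dy": 26, "dz": 0, "ax": 0, "ay": 0, "az": 0, "fingers": 1},
  {"dx": 7.6, "dy": 26, "dz": 0, "ax": 0, "ay": 0, "az": 0, "fingers": 1},
  {"dx": 7.6, "dy": 26, "dz": 0, "ax": 0, "ay": 0, "az": 0, "fingers": 1},
  {"dx": 7.6, "dy": 26, "dz": 0, "ax": 0, "ay": 0, "az": 0, "fingers": 1},
  {"dx": 7.6, "dy": 26, "dz": 0, "ax": 0, "ay": 0, "az": 0, "fingers": 1},
  {"dx": 7.6, "dy": 26, "dz": 0, "ax": 0, "ay": 0, "az": 0, "fingers": 1},
  {"dx": 7.6, "dy": 26, "dz": 0, "ax": 0, "ay": 0, "az": 0, "fingers": 1},
])

```text
time: 7.65
position: [505.5, 238.6, 114.8]
tool_rot: [3.141, -0.002, -3.141]
wrist_force: [0.2, -0.6, -5.7]
opening: 0.525
finger_force: 62.3
```

step_arm([
  {"dx": 7.6, "dy": 26, "dz": 0, "ax": 0, "ay": 0, "az": 0, "fingers": 1},
  {"dx": 7.6, "dy": 26, "dz": 0, "ax": 0, "ay": 0, "az": 0, "fingers": 1},
  {"dx": 7.6, "dy": 26, "dz": 0, "ax": 0, "ay": 0, "az": 0, "fingers": 1},
  {"dx": 5.8, "dy": 20, "dz": 0, "ax": 0, "ay": 0, "az": 0, "fingers": 1},
  {"dx": 3.5, "dy": 12, "dz": 0, "ax": 0, "ay": 0, "az": 0, "fingers": 1},
  {"dx": 1.9, "dy": 6, "dz": 0, "ax": 0, "ay": 0, "az": 0, "fingers": 1},
  {"dx": 0, "dy": 0, "dz": 5, "ax": 0, "ay": 0, "az": 0, "fingers": 1},
  {"dx": 0, "dy": 0, "dz": 10, "ax": 0, "ay": 0, "az": 0, "fingers": 1},
  {"dx": 0, "dy": 0, "dz": 10, "ax": 0, "ay": 0, "az": 0, "fingers": 1},
  {"dx": 0, "dy": 0, "dz": 5, "ax": 0, "ay": 0, "az": 0, "fingers": 1},
])

```text
time: 8.9
position: [472.8, 351.7, 83.8]
tool_rot: [-3.14, -0.002, 3.141]
wrist_force: [0.2, -0.3, -5.5]
opening: 0.525
finger_force: 62.3
```

```bash
python3 - <<'E'
from h import *
print(robot.read_state()['position'])
a,_=optics.grab_frame("side"); b,_=optics.grab_frame("top")
f=lambda i:cv2.resize(i,None,fx=4,fy=4,interpolation=cv2.INTER_CUBIC)
cv2.imwrite("pics/s2.png",np.hstack([f(a[90:200,150:250]),f(b[180:290,80:180])]))
E
```

```text
[472.77108052 351.68327473  83.84360061]
```

View pics/s2.png

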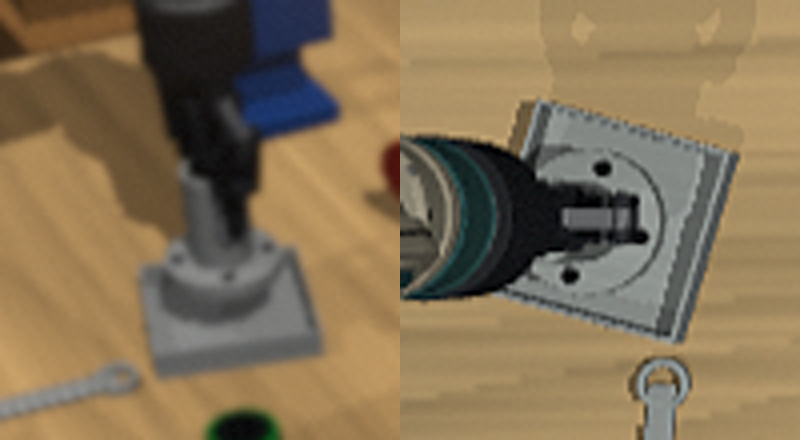

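step_arm([
  {"dx": 0, "dy": 0, "dz": 8, "ax": 0, "ay": 0, "az": 0, "fingers": 1},
  {"dx": 0, "dy": 0, "dz": 8, "ax": 0, "ay": 0, "az": 0, "fingers": 1},
  {"dx": 0, "dy": 0, "dz": 8, "ax": 0, "ay": 0, "az": 0, "fingers": 1},
  {"dx": 0, "dy": 0, "dz": 6, "ax": 0, "ay": 0, "az": 0, "fingers": 1},
  {"dx": 0, "dy": 0, "dz": 4, "ax": 0, "ay": 0, "az": 0, "fingers": 1},
  {"dx": 0, "dy": 0, "dz": 3, "ax": 0, "ay": 0, "az": 0, "fingers": 1},
  {"dx": 0, "dy": 0, "dz": 2, "ax": 0, "ay": 0, "az": 0, "fingers": 1},
  {"dx": 0, "dy": 0, "dz": 2, "ax": 0, "ay": 0, "az": 0, "fingers": 1},
  {"dx": 0, "dy": 0, "dz": 1, "ax": 0, "ay": 0, "az": 0, "fingers": 1},
  {"dx": 0, "dy": 0, "dz": 1, "ax": 0, "ay": 0, "az": 0, "fingers": 1},
])

```text
time: 10.25
position: [473.6, 352.7, 42.4]
tool_rot: [3.141, 0.0, 3.141]
wrist_force: [0.4, 0.3, -6.6]
opening: 0.525
finger_force: 62.3
```

step_arm([
  {"dx": 0, "dy": 0, "dz": 0.5, "ax": 0, "ay": 0, "az": 0, "fingers": 1},
  {"dx": 0, "dy": 0, "dz": 0.5, "ax": 0, "ay": 0, "az": 0, "fingers": 1},
  {"dx": 0, "dy": 0, "dz": 0.5, "ax": 0, "ay": 0, "az": 0, "fingers": 1},
  {"dx": 0, "dy": 0, "dz": 0.5, "ax": 0, "ay": 0, "az": 0, "fingers": 1},
  {"dx": 0, "dy": 0, "dz": 0.2, "ax": 0, "ay": 0, "az": 0, "fingers": 1},
  {"dx": 0, "dy": 0, "dz": 0, "ax": 0, "ay": 0, "az": 0, "fingers": 1},
  {"dx": 0, "dy": 0, "dz": 0, "ax": 0, "ay": 0, "az": 0, "fingers": 1},
  {"dx": 0, "dy": 0, "dz": 0, "ax": 0, "ay": 0, "az": 0, "fingers": 1},
  {"dx": 0, "dy": 0, "dz": 0, "ax": 0, "ay": 0, "az": 0, "fingers": 1},
  {"dx": 0, "dy": 0, "dz": 0, "ax": 0, "ay": 0, "az": 0, "fingers": 1},
])

```text
time: 11.5
position: [473.5, 352.6, 40.1]
tool_rot: [3.142, 0.0, 3.141]
wrist_force: [0.2, 0.0, -6.0]
opening: 0.525
finger_force: 62.3
```

step_arm([
  {"dx": 0, "dy": 0, "dz": 0.4, "ax": 0, "ay": 0, "az": 0, "fingers": 1},
  {"dx": 0, "dy": 0, "dz": 0.4, "ax": 0, "ay": 0, "az": 0, "fingers": 1},
  {"dx": 0, "dy": 0, "dz": 0.4, "ax": 0, "ay": 0, "az": 0, "fingers": 1},
  {"dx": 0, "dy": 0, "dz": 0.3, "ax": 0, "ay": 0, "az": 0, "fingers": 1},
  {"dx": 0, "dy": 0, "dz": 0, "ax": 0, "ay": 0, "az": 0, "fingers": 1},
  {"dx": 0, "dy": 0, "dz": 0, "ax": 0, "ay": 0, "az": 0, "fingers": 1},
  {"dx": 0, "dy": 0, "dz": 0, "ax": 0, "ay": 0, "az": 0, "fingers": 1},
  {"dx": 0, "dy": 0, "dz": 0, "ax": 0, "ay": 0, "az": 0, "fingers": 1},
  {"dx": 0, "dy": 0, "dz": 0, "ax": 0, "ay": 0, "az": 0, "fingers": 1},
  {"dx": 0, "dy": 0, "dz": 0, "ax": 0, "ay": 0, "az": 0, "fingers": 1},
])

```text
time: 12.75
position: [473.4, 352.6, 39.1]
tool_rot: [3.142, -0.0, 3.141]
wrist_force: [-3.8, -2.5, 6.9]
opening: 0.522
finger_force: 62.5
```

step_arm([
  {"dx": 0, "dy": 0, "dz": 0, "ax": 0, "ay": 0, "az": 0, "fingers": 0},
  {"dx": 0, "dy": 0, "dz": 0, "ax": 0, "ay": 0, "az": 0, "fingers": -1},
  {"dx": 0, "dy": 0, "dz": 0, "ax": 0, "ay": 0, "az": 0, "fingers": -1},
  {"dx": 0, "dy": 0, "dz": 0, "ax": 0, "ay": 0, "az": 0, "fingers": -1},
  {"dx": 0, "dy": 0, "dz": 0, "ax": 0, "ay": 0, "az": 0, "fingers": -1},
  {"dx": 0, "dy": 0, "dz": -10, "ax": 0, "ay": 0, "az": 0, "fingers": -1},
  {"dx": 0, "dy": 0, "dz": -20, "ax": 0, "ay": 0, "az": 0, "fingers": -1},
  {"dx": 0, "dy": 0, "dz": -25, "ax": 0, "ay": 0, "az": 0, "fingers": -1},
  {"dx": 0, "dy": 0, "dz": -25, "ax": 0, "ay": 0, "az": 0, "fingers": -1},
  {"dx": 0, "dy": 0, "dz": -10, "ax": 0, "ay": 0, "az": 0, "fingers": -1},
])

```text
time: 14.0
position: [474.7, 353.4, 131.1]
tool_rot: [3.14, 0.003, 3.141]
wrist_force: [0.1, 0.4, 0.3]
opening: 1.001
finger_force: 0.0
```

step_arm([
  {"dx": -5.7, "dy": -20, "dz": 0, "ax": 0, "ay": 0, "az": 0, "fingers": -1},
  {"dx": -11.4, "dy": -40, "dz": 0, "ax": 0, "ay": 0, "az": 0, "fingers": -1},
  {"dx": -11.4, "dy": -40, "dz": 0, "ax": 0, "ay": 0, "az": 0, "fingers": -1},
  {"dx": -11.4, "dy": -40, "dz": 0, "ax": 0, "ay": 0, "az": 0, "fingers": -1},
  {"dx": -11.4, "dy": -40, "dz": 0, "ax": 0, "ay": 0, "az": 0, "fingers": -1},
  {"dx": -11.4, "dy": -40, "dz": 0, "ax": 0, "ay": 0, "az": 0, "fingers": -1},
  {"dx": -11.4, "dy": -40, "dz": 0, "ax": 0, "ay": 0, "az": 0, "fingers": -1},
  {"dx": -11.4, "dy": -40, "dz": 0, "ax": 0, "ay": 0, "az": 0, "fingers": -1},
  {"dx": -11.4, "dy": -40, "dz": 0, "ax": 0, "ay": 0, "az": 0, "fingers": -1},
  {"dx": -11.4, "dy": -40, "dz": 0, "ax": 0, "ay": 0, "az": 0, "fingers": -1},
])

```text
time: 15.25
position: [580.5, -29.7, 127.2]
tool_rot: [3.142, -0.003, 3.141]
wrist_force: [0.3, 0.1, 0.2]
opening: 0.999
finger_force: 0.0
```

step_arm([
  {"dx": -11.4, "dy": -40, "dz": 0, "ax": 0, "ay": 0, "az": 0, "fingers": -1},
  {"dx": -11.4, "dy": -40, "dz": 0, "ax": 0, "ay": 0, "az": 0, "fingers": -1},
  {"dx": -5.7, "dy": -20, "dz": 0, "ax": 0, "ay": 0, "az": 0, "fingers": -1},
  {"dx": 0, "dy": -3, "dz": 0, "ax": 0, "ay": 0, "az": 0, "fingers": -1},
  {"dx": 0, "dy": 0, "dz": 5, "ax": 0, "ay": 0, "az": 0, "fingers": -1},
  {"dx": 0, "dy": 0, "dz": 10, "ax": 0, "ay": 0, "az": 0, "fingers": -1},
  {"dx": 0, "dy": 0, "dz": 10, "ax": 0, "ay": 0, "az": 0, "fingers": -1},
  {"dx": 0, "dy": 0, "dz": 5, "ax": 0, "ay": 0, "az": 0, "fingers": -1},
  {"dx": 0, "dy": 0, "dz": 0, "ax": 0, "ay": 0, "az": 0, "fingers": -1},
  {"dx": 0, "dy": 0, "dz": 0, "ax": 0, "ay": 0, "az": 0, "fingers": -1},
])

```text
time: 16.5
position: [610.5, -130.4, 98.9]
tool_rot: [-3.141, 0.0, 3.142]
wrist_force: [0.1, 0.6, 0.1]
opening: 1.001
finger_force: 0.0
```

```bash
python3 - <<'E'
from h import *
print(robot.read_state()['position'])
C=cloud("top",optics.grab_frame("top")[1]).reshape(-1,3); S=cloud("side",optics.grab_frame("side")[1]).reshape(-1,3)
for n,c,z0 in(("stub",(473.5,352.6),85),("pulley",(611.5,-130),80)):
  for T in (C,S):
    m=(np.hypot(T[:,0]-c[0],T[:,1]-c[1])<32)&(abs(T[:,2]-z0)<5); P=T[m]
    if len(P): print(n,m.sum(),((P.min(0)+P.max(0))/2).round(1),np.ptp(P,axis=0).round(1))
E
```

```text
[ 610.45544085 -130.38427716   98.85240979]
stub 335 [473.8 351.3  83.8] [42.8 45.5  7.2]
stub 125 [473.7 348.3  84.4] [45.8 45.2  8.2]
pulley 63 [ 607.6 -126.1   79.3] [25.9 27.8  7.3]
pulley 154 [ 610.8 -132.    78.8] [34.8 34.6  7.4]
```

step_arm([
  {"dx": -0.5, "dy": 1.5, "dz": 8, "ax": 0, "ay": 0, "az": 0, "fingers": -1},
  {"dx": 0, "dy": 0, "dz": 10, "ax": 0, "ay": 0, "az": 0, "fingers": -1},
  {"dx": 0, "dy": 0, "dz": 10, "ax": 0, "ay": 0, "az": 0, "fingers": -1},
  {"dx": 0, "dy": 0, "dz": 10, "ax": 0, "ay": 0, "az": 0, "fingers": -1},
  {"dx": 0, "dy": 0, "dz": 8, "ax": 0, "ay": 0, "az": 0, "fingers": -1},
  {"dx": 0, "dy": 0, "dz": 5, "ax": 0, "ay": 0, "az": 0, "fingers": -1},
  {"dx": 0, "dy": 0, "dz": 0, "ax": 0, "ay": 0, "az": 0, "fingers": -1},
  {"dx": 0, "dy": 0, "dz": 0, "ax": 0, "ay": 0, "az": 0, "fingers": 0},
  {"dx": 0, "dy": 0, "dz": 0, "ax": 0, "ay": 0, "az": 0, "fingers": 0},
  {"dx": 0, "dy": 0, "dz": 0, "ax": 0, "ay": 0, "az": 0, "fingers": 0},
])

```text
time: 17.85
position: [610.9, -129.0, 47.9]
tool_rot: [-3.141, 0.001, 3.141]
wrist_force: [-0.5, -0.2, 0.1]
opening: 0.493
finger_force: 0.0
```

step_arm([
  {"dx": 0, "dy": 0, "dz": 0, "ax": 0, "ay": 0, "az": 0, "fingers": 1},
  {"dx": 0, "dy": 0, "dz": 0, "ax": 0, "ay": 0, "az": 0, "fingers": 1},
  {"dx": 0, "dy": 0, "dz": 0, "ax": 0, "ay": 0, "az": 0, "fingers": 1},
  {"dx": 0, "dy": 0, "dz": 0, "ax": 0, "ay": 0, "az": 0, "fingers": 1},
  {"dx": 0, "dy": 0, "dz": 0, "ax": 0, "ay": 0, "az": 0, "fingers": 1},
  {"dx": 0, "dy": 0, "dz": 0, "ax": 0, "ay": 0, "az": 0, "fingers": 1},
  {"dx": 0, "dy": 0, "dz": 0, "ax": 0, "ay": 0, "az": 0, "fingers": 1},
  {"dx": 0, "dy": 0, "dz": 0, "ax": 0, "ay": 0, "az": 0, "fingers": 1},
  {"dx": 0, "dy": 0, "dz": 0, "ax": 0, "ay": 0, "az": 0, "fingers": 1},
  {"dx": 0, "dy": 0, "dz": 0, "ax": 0, "ay": 0, "az": 0, "fingers": 1},
])

```text
time: 19.1
position: [611.1, -129.1, 48.2]
tool_rot: [-3.141, 0.001, 3.141]
wrist_force: [-1.5, -0.0, 5.4]
opening: 0.407
finger_force: 60.2
```

step_arm([
  {"dx": 0, "dy": 0, "dz": -4, "ax": 0, "ay": 0, "az": 0, "fingers": 1},
  {"dx": 0, "dy": 0, "dz": -8, "ax": 0, "ay": 0, "az": 0, "fingers": 1},
  {"dx": 0, "dy": 0, "dz": -10, "ax": 0, "ay": 0, "az": 0, "fingers": 1},
  {"dx": 0, "dy": 0, "dz": -10, "ax": 0, "ay": 0, "az": 0, "fingers": 1},
  {"dx": 0, "dy": 0, "dz": -8, "ax": 0, "ay": 0, "az": 0, "fingers": 1},
  {"dx": 0, "dy": 0, "dz": -5, "ax": 0, "ay": 0, "az": 0, "fingers": 1},
  {"dx": 0, "dy": 0, "dz": 0, "ax": 0, "ay": 0, "az": 0, "fingers": 1},
  {"dx": 2.5, "dy": 8, "dz": 0, "ax": 0, "ay": 0, "az": 0, "fingers": 1},
  {"dx": 4.6, "dy": 15, "dz": 0, "ax": 0, "ay": 0, "az": 0, "fingers": 1},
  {"dx": 6.1, "dy": 20, "dz": 0, "ax": 0, "ay": 0, "az": 0, "fingers": 1},
])

```text
time: 20.35
position: [596.7, -84.5, 92.2]
tool_rot: [3.141, -0.001, 3.141]
wrist_force: [-0.2, 0.3, -4.6]
opening: 0.406
finger_force: 60.3
```

step_arm([
  {"dx": 6.1, "dy": 20, "dz": 0, "ax": 0, "ay": 0, "az": 0, "fingers": 1},
  {"dx": 6.1, "dy": 20, "dz": 0, "ax": 0, "ay": 0, "az": 0, "fingers": 1},
  {"dx": 6.1, "dy": 20, "dz": 0, "ax": 0, "ay": 0, "az": 0, "fingers": 1},
  {"dx": 4.2, "dy": 13, "dz": 0, "ax": 0, "ay": 0, "az": 0, "fingers": 1},
  {"dx": 2.3, "dy": 8, "dz": 0, "ax": 0, "ay": 0, "az": 0, "fingers": 1},
  {"dx": 0, "dy": 0, "dz": 0, "ax": 0, "ay": 0, "az": 0, "fingers": 1},
  {"dx": 0, "dy": 0, "dz": 4, "ax": 0, "ay": 0, "az": 0, "fingers": 1},
  {"dx": 0, "dy": 0, "dz": 6, "ax": 0, "ay": 0, "az": 0, "fingers": 1},
  {"dx": 0, "dy": 0, "dz": 6, "ax": 0, "ay": 0, "az": 0, "fingers": 1},
  {"dx": 0, "dy": 0, "dz": 0, "ax": 0, "ay": 0, "az": 0, "fingers": 1},
])

```text
time: 21.6
position: [571.9, -5.0, 75.5]
tool_rot: [3.141, -0.002, 3.141]
wrist_force: [-0.8, -0.2, -4.7]
opening: 0.403
finger_force: 60.3
```

```bash
python3 - <<'E'
from h import *
a,_=optics.grab_frame("side"); b,_=optics.grab_frame("top")
f=lambda i:cv2.resize(i,None,fx=3,fy=3,interpolation=cv2.INTER_CUBIC)
cv2.imwrite("pics/s3.png",np.hstack([f(a[150:290,250:380]),f(b[110:250,220:350])]))
E
```

```text
(no output)
```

View pics/s3.png

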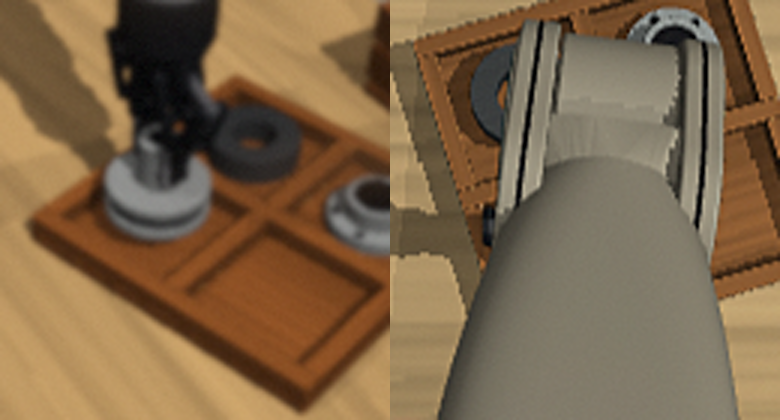

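step_arm([
  {"dx": 0, "dy": 0, "dz": 5, "ax": 0, "ay": 0, "az": 0, "fingers": 1},
  {"dx": 0, "dy": 0, "dz": 6, "ax": 0, "ay": 0, "az": 0, "fingers": 1},
  {"dx": 0, "dy": 0, "dz": 5, "ax": 0, "ay": 0, "az": 0, "fingers": 1},
  {"dx": 0, "dy": 0, "dz": 4, "ax": 0, "ay": 0, "az": 0, "fingers": 1},
  {"dx": 0, "dy": 0, "dz": 2, "ax": 0, "ay": 0, "az": 0, "fingers": 1},
  {"dx": 0, "dy": 0, "dz": 1.5, "ax": 0, "ay": 0, "az": 0, "fingers": 1},
  {"dx": 0, "dy": 0, "dz": 1, "ax": 0, "ay": 0, "az": 0, "fingers": 1},
  {"dx": 0, "dy": 0, "dz": 0.5, "ax": 0, "ay": 0, "az": 0, "fingers": 1},
  {"dx": 0, "dy": 0, "dz": 0.5, "ax": 0, "ay": 0, "az": 0, "fingers": 1},
  {"dx": 0, "dy": 0, "dz": 0.5, "ax": 0, "ay": 0, "az": 0, "fingers": 1},
])

```text
time: 22.95
position: [572.8, -4.9, 50.7]
tool_rot: [-3.142, 0.0, 3.141]
wrist_force: [-0.4, -0.3, -4.2]
opening: 0.404
finger_force: 60.3
```

step_arm([
  {"dx": 0, "dy": 0, "dz": 0.3, "ax": 0, "ay": 0, "az": 0, "fingers": 1},
  {"dx": 0, "dy": 0, "dz": 0.3, "ax": 0, "ay": 0, "az": 0, "fingers": 1},
  {"dx": 0, "dy": 0, "dz": 0.2, "ax": 0, "ay": 0, "az": 0, "fingers": 1},
  {"dx": 0, "dy": 0, "dz": 0.2, "ax": 0, "ay": 0, "az": 0, "fingers": 1},
  {"dx": 0, "dy": 0, "dz": 0, "ax": 0, "ay": 0, "az": 0, "fingers": 1},
  {"dx": 0, "dy": 0, "dz": 0, "ax": 0, "ay": 0, "az": 0, "fingers": 1},
  {"dx": 0, "dy": 0, "dz": 0, "ax": 0, "ay": 0, "az": 0, "fingers": 1},
  {"dx": 0, "dy": 0, "dz": 0, "ax": 0, "ay": 0, "az": 0, "fingers": 1},
  {"dx": 0, "dy": 0, "dz": 0, "ax": 0, "ay": 0, "az": 0, "fingers": 1},
  {"dx": 0, "dy": 0, "dz": 0, "ax": 0, "ay": 0, "az": 0, "fingers": 1},
])

```text
time: 24.2
position: [572.7, -4.9, 49.6]
tool_rot: [-3.142, -0.0, 3.141]
wrist_force: [-0.3, -0.2, -4.7]
opening: 0.403
finger_force: 60.3
```

step_arm([
  {"dx": 0, "dy": 0, "dz": 0.4, "ax": 0, "ay": 0, "az": 0, "fingers": 1},
  {"dx": 0, "dy": 0, "dz": 0.4, "ax": 0, "ay": 0, "az": 0, "fingers": 1},
  {"dx": 0, "dy": 0, "dz": 0.4, "ax": 0, "ay": 0, "az": 0, "fingers": 1},
  {"dx": 0, "dy": 0, "dz": 0.4, "ax": 0, "ay": 0, "az": 0, "fingers": 1},
  {"dx": 0, "dy": 0, "dz": 0.2, "ax": 0, "ay": 0, "az": 0, "fingers": 1},
  {"dx": 0, "dy": 0, "dz": 0, "ax": 0, "ay": 0, "az": 0, "fingers": 1},
  {"dx": 0, "dy": 0, "dz": 0, "ax": 0, "ay": 0, "az": 0, "fingers": 1},
  {"dx": 0, "dy": 0, "dz": 0, "ax": 0, "ay": 0, "az": 0, "fingers": 1},
  {"dx": 0, "dy": 0, "dz": 0, "ax": 0, "ay": 0, "az": 0, "fingers": 1},
  {"dx": 0, "dy": 0, "dz": 0, "ax": 0, "ay": 0, "az": 0, "fingers": 1},
])

```text
time: 25.45
position: [572.7, -4.9, 48.1]
tool_rot: [-3.142, -0.0, 3.142]
wrist_force: [-4.2, 0.8, 5.1]
opening: 0.405
finger_force: 61.0
```

step_arm([
  {"dx": 0, "dy": 0, "dz": 0, "ax": 0, "ay": 0, "az": 0, "fingers": 0},
  {"dx": 0, "dy": 0, "dz": 0, "ax": 0, "ay": 0, "az": 0, "fingers": -1},
  {"dx": 0, "dy": 0, "dz": 0, "ax": 0, "ay": 0, "az": 0, "fingers": -1},
  {"dx": 0, "dy": 0, "dz": 0, "ax": 0, "ay": 0, "az": 0, "fingers": -1},
  {"dx": 0, "dy": 0, "dz": 0, "ax": 0, "ay": 0, "az": 0, "fingers": -1},
  {"dx": 0, "dy": 0, "dz": -10, "ax": 0, "ay": 0, "az": 0, "fingers": -1},
  {"dx": 0, "dy": 0, "dz": -20, "ax": 0, "ay": 0, "az": 0, "fingers": -1},
  {"dx": 0, "dy": 0, "dz": -25, "ax": 0, "ay": 0, "az": 0, "fingers": -1},
  {"dx": 0, "dy": 0, "dz": -20, "ax": 0, "ay": 0, "az": 0, "fingers": -1},
  {"dx": 0, "dy": 0, "dz": -5, "ax": 0, "ay": 0, "az": 0, "fingers": -1},
])

```text
time: 26.7
position: [574.2, -5.0, 130.1]
tool_rot: [-3.141, 0.004, 3.142]
wrist_force: [0.2, 0.3, -0.5]
opening: 0.997
finger_force: 0.0
```

step_arm([
  {"dx": 5.5, "dy": 20, "dz": 0, "ax": 0, "ay": 0, "az": 0, "fingers": -1},
  {"dx": 11.1, "dy": 40, "dz": 0, "ax": 0, "ay": 0, "az": 0, "fingers": -1},
  {"dx": 11.1, "dy": 40, "dz": 0, "ax": 0, "ay": 0, "az": 0, "fingers": -1},
  {"dx": 11.1, "dy": 40, "dz": 0, "ax": 0, "ay": 0, "az": 0, "fingers": -1},
  {"dx": 11.1, "dy": 40, "dz": 0, "ax": 0, "ay": 0, "az": 0, "fingers": -1},
  {"dx": 11.1, "dy": 40, "dz": 0, "ax": 0, "ay": 0, "az": 0, "fingers": -1},
  {"dx": 11.1, "dy": 40, "dz": 0, "ax": 0, "ay": 0, "az": 0, "fingers": -1},
  {"dx": 11.1, "dy": 40, "dz": 0, "ax": 0, "ay": 0, "az": 0, "fingers": -1},
  {"dx": 11.1, "dy": 40, "dz": 0, "ax": 0, "ay": 0, "az": 0, "fingers": -1},
  {"dx": 4.9, "dy": 17.5, "dz": 0, "ax": 0, "ay": 0, "az": 0, "fingers": -1},
])

```text
time: 27.95
position: [471.3, 354.5, 126.7]
tool_rot: [-3.141, -0.002, -3.139]
wrist_force: [0.2, -0.3, -0.1]
opening: 1.001
finger_force: 0.0
```

step_arm([
  {"dx": 0, "dy": 0, "dz": 0, "ax": 0, "ay": 0, "az": 0, "fingers": -1},
  {"dx": 0, "dy": 0, "dz": 0, "ax": 0, "ay": 0, "az": 0, "fingers": -1},
  {"dx": 0, "dy": 0, "dz": 6, "ax": 0, "ay": 0, "az": 0, "fingers": -1},
  {"dx": 0, "dy": 0, "dz": 8, "ax": 0, "ay": 0, "az": 0, "fingers": -1},
  {"dx": 0, "dy": 0, "dz": 8, "ax": 0, "ay": 0, "az": 0, "fingers": -1},
  {"dx": 0, "dy": 0, "dz": 0, "ax": 0, "ay": 0, "az": 0, "fingers": -1},
  {"dx": 0, "dy": 0, "dz": 0, "ax": 0, "ay": 0, "az": 0, "fingers": -1},
  {"dx": 0, "dy": 0, "dz": 0, "ax": 0, "ay": 0, "az": 0, "fingers": -1},
  {"dx": 0, "dy": 0, "dz": 0, "ax": 0, "ay": 0, "az": 0, "fingers": -1},
  {"dx": 0, "dy": 0, "dz": 0, "ax": 0, "ay": 0, "az": 0, "fingers": -1},
])

```text
time: 29.2
position: [473.7, 352.8, 106.0]
tool_rot: [3.141, 0.0, 3.142]
wrist_force: [0.4, -0.3, -0.2]
opening: 0.999
finger_force: 0.0
```

Descend 67 mm to 39.

step_arm([
  {"dx": 0, "dy": 0, "dz": 8, "ax": 0, "ay": 0, "az": 0, "fingers": -1},
  {"dx": 0, "dy": 0, "dz": 10, "ax": 0, "ay": 0, "az": 0, "fingers": -1},
  {"dx": 0, "dy": 0, "dz": 10, "ax": 0, "ay": 0, "az": 0, "fingers": -1},
  {"dx": 0, "dy": 0, "dz": 10, "ax": 0, "ay": 0, "az": 0, "fingers": -1},
  {"dx": 0, "dy": 0, "dz": 10, "ax": 0, "ay": 0, "az": 0, "fingers": -1},
  {"dx": 0, "dy": 0, "dz": 10, "ax": 0, "ay": 0, "az": 0, "fingers": -1},
  {"dx": 0, "dy": 0, "dz": 6, "ax": 0, "ay": 0, "az": 0, "fingers": -1},
  {"dx": 0, "dy": 0, "dz": 2.5, "ax": 0, "ay": 0, "az": 0, "fingers": -1},
  {"dx": 0, "dy": 0, "dz": 0, "ax": 0, "ay": 0, "az": 0, "fingers": -1},
  {"dx": 0, "dy": 0, "dz": 0, "ax": 0, "ay": 0, "az": 0, "fingers": 0},
])

```text
time: 30.45
position: [473.9, 352.9, 39.7]
tool_rot: [3.141, 0.001, 3.141]
wrist_force: [0.6, -0.1, 0.0]
opening: 0.822
finger_force: 0.0
```

step_arm([
  {"dx": 0, "dy": 0, "dz": 0, "ax": 0, "ay": 0, "az": 0, "fingers": 1},
  {"dx": 0, "dy": 0, "dz": 0, "ax": 0, "ay": 0, "az": 0, "fingers": 1},
  {"dx": 0, "dy": 0, "dz": 0, "ax": 0, "ay": 0, "az": 0, "fingers": 1},
  {"dx": 0, "dy": 0, "dz": 0, "ax": 0, "ay": 0, "az": 0, "fingers": 1},
  {"dx": 0, "dy": 0, "dz": 0, "ax": 0, "ay": 0, "az": 0, "fingers": 1},
  {"dx": 0, "dy": 0, "dz": 0, "ax": 0, "ay": 0, "az": 0, "fingers": 1},
  {"dx": 0, "dy": 0, "dz": 0, "ax": 0, "ay": 0, "az": 0, "fingers": 1},
  {"dx": 0, "dy": 0, "dz": 0, "ax": 0, "ay": 0, "az": 0, "fingers": 1},
  {"dx": 0, "dy": 0, "dz": 0, "ax": 0, "ay": 0, "az": 0, "fingers": 1},
  {"dx": 0, "dy": 0, "dz": 0, "ax": 0, "ay": 0, "az": 0, "fingers": 1},
])

```text
time: 31.7
position: [474.1, 352.8, 39.9]
tool_rot: [3.141, 0.001, 3.141]
wrist_force: [-0.0, -0.9, 4.2]
opening: 0.523
finger_force: 61.8
```

step_arm([
  {"dx": 0, "dy": 0, "dz": -4, "ax": 0, "ay": 0, "az": 0, "fingers": 1},
  {"dx": 0, "dy": 0, "dz": -8, "ax": 0, "ay": 0, "az": 0, "fingers": 1},
  {"dx": 0, "dy": 0, "dz": -13, "ax": 0, "ay": 0, "az": 0, "fingers": 1},
  {"dx": 0, "dy": 0, "dz": -15, "ax": 0, "ay": 0, "az": 0, "fingers": 1},
  {"dx": 0, "dy": 0, "dz": -15, "ax": 0, "ay": 0, "az": 0, "fingers": 1},
  {"dx": 0, "dy": 0, "dz": -15, "ax": 0, "ay": 0, "az": 0, "fingers": 1},
  {"dx": 0, "dy": 0, "dz": -15, "ax": 0, "ay": 0, "az": 0, "fingers": 1},
  {"dx": 0, "dy": 0, "dz": -15, "ax": 0, "ay": 0, "az": 0, "fingers": 1},
  {"dx": 0, "dy": 0, "dz": -10, "ax": 0, "ay": 0, "az": 0, "fingers": 1},
  {"dx": 0, "dy": 0, "dz": -5, "ax": 0, "ay": 0, "az": 0, "fingers": 1},
])

```text
time: 32.95
position: [473.9, 352.8, 155.2]
tool_rot: [3.141, 0.001, 3.141]
wrist_force: [0.6, -0.5, -5.8]
opening: 0.522
finger_force: 62.0
```

step_arm([
  {"dx": -3.4, "dy": -12, "dz": 0, "ax": 0, "ay": 0, "az": 0, "fingers": 1},
  {"dx": -6.2, "dy": -22, "dz": 0, "ax": 0, "ay": 0, "az": 0, "fingers": 1},
  {"dx": -8.5, "dy": -30, "dz": 0, "ax": 0, "ay": 0, "az": 0, "fingers": 1},
  {"dx": -8.5, "dy": -30, "dz": 0, "ax": 0, "ay": 0, "az": 0, "fingers": 1},
  {"dx": -8.5, "dy": -30, "dz": 0, "ax": 0, "ay": 0, "az": 0, "fingers": 1},
  {"dx": -8.5, "dy": -30, "dz": 0, "ax": 0, "ay": 0, "az": 0, "fingers": 1},
  {"dx": -8.5, "dy": -30, "dz": 0, "ax": 0, "ay": 0, "az": 0, "fingers": 1},
  {"dx": -8.5, "dy": -30, "dz": 0, "ax": 0, "ay": 0, "az": 0, "fingers": 1},
  {"dx": -8.5, "dy": -30, "dz": 0, "ax": 0, "ay": 0, "az": 0, "fingers": 1},
  {"dx": -8.5, "dy": -30, "dz": 0, "ax": 0, "ay": 0, "az": 0, "fingers": 1},
])

```text
time: 34.2
position: [550.4, 76.8, 153.4]
tool_rot: [-3.141, -0.002, 3.141]
wrist_force: [0.3, -0.3, -5.5]
opening: 0.524
finger_force: 62.4
```

step_arm([
  {"dx": -8.5, "dy": -30, "dz": 0, "ax": 0, "ay": 0, "az": 0, "fingers": 1},
  {"dx": -8.5, "dy": -30, "dz": 0, "ax": 0, "ay": 0, "az": 0, "fingers": 1},
  {"dx": -8.5, "dy": -30, "dz": 0, "ax": 0, "ay": 0, "az": 0, "fingers": 1},
  {"dx": -8.5, "dy": -30, "dz": 0, "ax": 0, "ay": 0, "az": 0, "fingers": 1},
  {"dx": -8.5, "dy": -30, "dz": 0, "ax": 0, "ay": 0, "az": 0, "fingers": 1},
  {"dx": -7.7, "dy": -27, "dz": 0, "ax": 0, "ay": 0, "az": 0, "fingers": 1},
  {"dx": -5.1, "dy": -18, "dz": 0, "ax": 0, "ay": 0, "az": 0, "fingers": 1},
  {"dx": -3.6, "dy": -13, "dz": 0, "ax": 0, "ay": 0, "az": 0, "fingers": 1},
  {"dx": 0, "dy": 0, "dz": 0, "ax": 0, "ay": 0, "az": 0, "fingers": 1},
  {"dx": 0, "dy": 0, "dz": 0, "ax": 0, "ay": 0, "az": 0, "fingers": 1},
])

```text
time: 35.45
position: [609.6, -128.5, 154.1]
tool_rot: [3.141, -0.001, -3.141]
wrist_force: [-0.1, -0.0, -5.5]
opening: 0.523
finger_force: 62.4
```

step_arm([
  {"dx": -1, "dy": -1, "dz": 6, "ax": 0, "ay": 0, "az": 0, "fingers": 1},
  {"dx": 0, "dy": 0, "dz": 10, "ax": 0, "ay": 0, "az": 0, "fingers": 1},
  {"dx": 0, "dy": 0, "dz": 12, "ax": 0, "ay": 0, "az": 0, "fingers": 1},
  {"dx": 0, "dy": 0, "dz": 12, "ax": 0, "ay": 0, "az": 0, "fingers": 1},
  {"dx": 0, "dy": 0, "dz": 12, "ax": 0, "ay": 0, "az": 0, "fingers": 1},
  {"dx": 0, "dy": 0, "dz": 10, "ax": 0, "ay": 0, "az": 0, "fingers": 1},
  {"dx": 0, "dy": 0, "dz": 8, "ax": 0, "ay": 0, "az": 0, "fingers": 1},
  {"dx": 0, "dy": 0, "dz": 6, "ax": 0, "ay": 0, "az": 0, "fingers": 1},
  {"dx": 0, "dy": 0, "dz": 4, "ax": 0, "ay": 0, "az": 0, "fingers": 1},
  {"dx": 0, "dy": 0, "dz": 0, "ax": 0, "ay": 0, "az": 0, "fingers": 1},
])

```text
time: 36.7
position: [610.9, -130.4, 74.1]
tool_rot: [3.142, -0.0, 3.141]
wrist_force: [-0.4, 0.0, -6.1]
opening: 0.523
finger_force: 62.4
```

```bash
python3 - <<'E'
from h import *
a,_=optics.grab_frame("side")
cv2.imwrite("pics/s4.png",cv2.resize(a[150:300,240:430],None,fx=3,fy=3,interpolation=cv2.INTER_CUBIC))
E
```

```text
(no output)
```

View pics/s4.png

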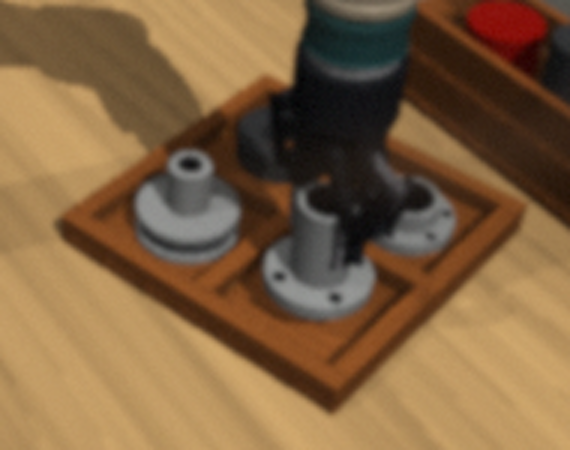

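step_arm([
  {"dx": 0, "dy": 0, "dz": 5, "ax": 0, "ay": 0, "az": 0, "fingers": 1},
  {"dx": 0, "dy": 0, "dz": 6, "ax": 0, "ay": 0, "az": 0, "fingers": 1},
  {"dx": 0, "dy": 0, "dz": 5, "ax": 0, "ay": 0, "az": 0, "fingers": 1},
  {"dx": 0, "dy": 0, "dz": 4, "ax": 0, "ay": 0, "az": 0, "fingers": 1},
  {"dx": 0, "dy": 0, "dz": 2, "ax": 0, "ay": 0, "az": 0, "fingers": 1},
  {"dx": 0, "dy": 0, "dz": 1.5, "ax": 0, "ay": 0, "az": 0, "fingers": 1},
  {"dx": 0, "dy": 0, "dz": 0.5, "ax": 0, "ay": 0, "az": 0, "fingers": 1},
  {"dx": 0, "dy": 0, "dz": 0.5, "ax": 0, "ay": 0, "az": 0, "fingers": 1},
  {"dx": 0, "dy": 0, "dz": 0.5, "ax": 0, "ay": 0, "az": 0, "fingers": 1},
  {"dx": 0, "dy": 0, "dz": 0, "ax": 0, "ay": 0, "az": 0, "fingers": 1},
])

```text
time: 38.0
position: [611.0, -130.4, 49.4]
tool_rot: [-3.142, 0.0, 3.141]
wrist_force: [-0.0, 0.1, -6.3]
opening: 0.525
finger_force: 62.4
```

step_arm([
  {"dx": 0, "dy": 0, "dz": 0.4, "ax": 0, "ay": 0, "az": 0, "fingers": 1},
  {"dx": 0, "dy": 0, "dz": 0.4, "ax": 0, "ay": 0, "az": 0, "fingers": 1},
  {"dx": 0, "dy": 0, "dz": 0.4, "ax": 0, "ay": 0, "az": 0, "fingers": 1},
  {"dx": 0, "dy": 0, "dz": 0, "ax": 0, "ay": 0, "az": 0, "fingers": 1},
  {"dx": 0, "dy": 0, "dz": 0, "ax": 0, "ay": 0, "az": 0, "fingers": 1},
  {"dx": 0, "dy": 0, "dz": 0, "ax": 0, "ay": 0, "az": 0, "fingers": 1},
  {"dx": 0, "dy": 0, "dz": 0, "ax": 0, "ay": 0, "az": 0, "fingers": 1},
  {"dx": 0, "dy": 0, "dz": 0, "ax": 0, "ay": 0, "az": 0, "fingers": 1},
  {"dx": 0, "dy": 0, "dz": 0, "ax": 0, "ay": 0, "az": 0, "fingers": 1},
  {"dx": 0, "dy": 0, "dz": 0, "ax": 0, "ay": 0, "az": 0, "fingers": 1},
])

```text
time: 39.25
position: [611.0, -130.4, 48.1]
tool_rot: [-3.142, 0.0, 3.141]
wrist_force: [-0.4, 0.3, -4.8]
opening: 0.528
finger_force: 62.4
```

step_arm([
  {"dx": 0, "dy": 0, "dz": 0.4, "ax": 0, "ay": 0, "az": 0, "fingers": 1},
  {"dx": 0, "dy": 0, "dz": 0.4, "ax": 0, "ay": 0, "az": 0, "fingers": 1},
  {"dx": 0, "dy": 0, "dz": 0.4, "ax": 0, "ay": 0, "az": 0, "fingers": 1},
  {"dx": 0, "dy": 0, "dz": 0.3, "ax": 0, "ay": 0, "az": 0, "fingers": 1},
  {"dx": 0, "dy": 0, "dz": 0, "ax": 0, "ay": 0, "az": 0, "fingers": 1},
  {"dx": 0, "dy": 0, "dz": 0, "ax": 0, "ay": 0, "az": 0, "fingers": 1},
  {"dx": 0, "dy": 0, "dz": 0, "ax": 0, "ay": 0, "az": 0, "fingers": 1},
  {"dx": 0, "dy": 0, "dz": 0, "ax": 0, "ay": 0, "az": 0, "fingers": 1},
  {"dx": 0, "dy": 0, "dz": 0, "ax": 0, "ay": 0, "az": 0, "fingers": 1},
  {"dx": 0, "dy": 0, "dz": 0, "ax": 0, "ay": 0, "az": 0, "fingers": 1},
])

```text
time: 40.5
position: [611.0, -130.4, 47.0]
tool_rot: [-3.142, -0.0, 3.141]
wrist_force: [-4.3, 0.5, 1.9]
opening: 0.526
finger_force: 62.5
```

Contact: release and lift.

step_arm([
  {"dx": 0, "dy": 0, "dz": 0, "ax": 0, "ay": 0, "az": 0, "fingers": 0},
  {"dx": 0, "dy": 0, "dz": 0, "ax": 0, "ay": 0, "az": 0, "fingers": -1},
  {"dx": 0, "dy": 0, "dz": 0, "ax": 0, "ay": 0, "az": 0, "fingers": -1},
  {"dx": 0, "dy": 0, "dz": 0, "ax": 0, "ay": 0, "az": 0, "fingers": -1},
  {"dx": 0, "dy": 0, "dz": 0, "ax": 0, "ay": 0, "az": 0, "fingers": -1},
  {"dx": 0, "dy": 0, "dz": -10, "ax": 0, "ay": 0, "az": 0, "fingers": -1},
  {"dx": 0, "dy": 0, "dz": -20, "ax": 0, "ay": 0, "az": 0, "fingers": -1},
  {"dx": 0, "dy": 0, "dz": -25, "ax": 0, "ay": 0, "az": 0, "fingers": -1},
  {"dx": 0, "dy": 0, "dz": -25, "ax": 0, "ay": 0, "az": 0, "fingers": -1},
  {"dx": 0, "dy": 0, "dz": -20, "ax": 0, "ay": 0, "az": 0, "fingers": -1},
])

```text
time: 41.75
position: [611.6, -130.6, 148.7]
tool_rot: [-3.141, 0.002, 3.141]
wrist_force: [-0.2, 0.1, 0.8]
opening: 0.999
finger_force: 0.0
```

step_arm([
  {"dx": 0, "dy": 0, "dz": -20, "ax": 0, "ay": 0, "az": 0, "fingers": -1},
  {"dx": 0, "dy": 0, "dz": -20, "ax": 0, "ay": 0, "az": 0, "fingers": -1},
  {"dx": 10, "dy": 20, "dz": -10, "ax": 0, "ay": 0, "az": 0, "fingers": -1},
  {"dx": 10, "dy": 40, "dz": 0, "ax": 0, "ay": 0, "az": 0, "fingers": -1},
  {"dx": 10, "dy": 40, "dz": 0, "ax": 0, "ay": 0, "az": 0, "fingers": -1},
  {"dx": 10, "dy": 40, "dz": 0, "ax": 0, "ay": 0, "az": 0, "fingers": -1},
  {"dx": 10, "dy": 40, "dz": 0, "ax": 0, "ay": 0, "az": 0, "fingers": -1},
  {"dx": 10, "dy": 40, "dz": 0, "ax": 0, "ay": 0, "az": 0, "fingers": -1},
  {"dx": 10, "dy": 40, "dz": 0, "ax": 0, "ay": 0, "az": 0, "fingers": -1},
  {"dx": 0, "dy": 10, "dz": 0, "ax": 0, "ay": 0, "az": 0, "fingers": -1},
])

```text
time: 43.0
position: [538.8, 142.2, 196.5]
tool_rot: [3.141, -0.001, -3.138]
wrist_force: [1.0, -0.3, -0.3]
opening: 1.005
finger_force: 0.0
```

```bash
python3 - <<'E'
from h import *
b,_=optics.grab_frame("top"); a,_=optics.grab_frame("side")
f=lambda i:cv2.resize(i,None,fx=2.4,fy=2.4,interpolation=cv2.INTER_CUBIC)
cv2.imwrite("pics/s5.png",np.hstack([f(b[85:240,215:375]),f(a[150:305,255:415])]))
E
```

```text
(no output)
```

View pics/s5.png

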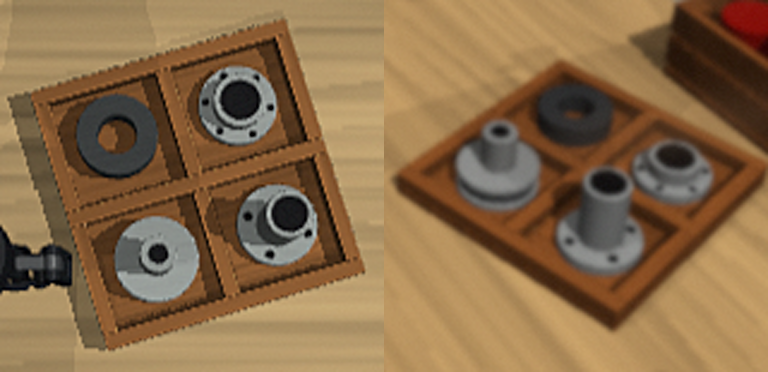

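The picture shows both parts standing flat in each other's bays: pulley left (157,255), stub right (285,218). The gripper is clear of them.

```bash
python3 -c "
from bench import robot
print(robot.hand_in())"
```

```text
the job is handed in; nothing more can be done
None
```

The stub and pulley are swapped, each standing upright in the other's bay; the stub was parked in the pan meanwhile, and I handed the job in at about 43 s.

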